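Crack loose the left-hand hub nut of a floor scrubber's twin brush deck

TASK

The scrubber's brush deck lies upside down on the bench: take the spanner that stands in the cleaning caddy, lay it flat on the bench to change your grip, then use it to loosen the brass, notched hub nut, which has a left-hand thread, by one full flat (a sixth of a turn). Do not tighten it, do not turn it with bare fingers and leave the steel nut of the other disc alone. Take the spanner off the nut and leave it lying flat on the bench, without disturbing the bottles or the tin.

Things in the scene. Friction and masses are not known exactly. Their poses are not given: they have to be found in the camera images.
- spanner_jaw (a point): Point midway between the jaws of an open-ended steel spanner, 200 mm long, that starts upright, jaws down, in a slot between two bottles in the teal caddy, its top 130 mm above the slot. Head 68 mm wide, 10 mm thick; jaws 42 mm apart, their flared tips end 20 mm beyond this point, the throat is 23 mm behind it. Axes: z from jaws to grip, y across the jaws (width), x through the thickness.
- spanner_grip (a point): Centre of the spanner's red plastic grip, 116 mm long, 26 mm wide and 14 mm thick; 122 mm from the jaw point along the spanner's z, with the same axes. The grip's end is 58 mm beyond this point. Lying flat, this point and the jaw point are 7 mm above the bench.
- lh_nut_centre (a point): Centre of the brass hex nut with black notches on its corners, on the deck's blue disc (which of the two discs is blue varies): 40 mm across flats, 22 mm tall, centre 123 mm above the bench, axis vertical. x points at a corner (one every 60 degrees, 23 mm out). It sits on a washer boss 52 mm across with its top 11 mm below this point; the spindle end stands 9 mm above the nut.
- lh_nut (a joint): Rotation of the brass nut, rad: near 0 at the start; grows as it turns clockwise seen from above, which loosens it (left-hand thread), and falls as it turns anticlockwise, which tightens it. Stiff: about 0.9 N m either way, it stays where it is left, and it rises too little to matter.
- rh_nut_centre (a point): Centre of the plain steel hub nut of the other, black disc, 182 mm from the brass nut, same size and height; right-hand thread, to be left alone. The end of the spanner's grip just reaches it if the spanner, on the brass nut, is swung that way.
- rh_nut (a joint): Rotation of the steel nut, rad, 0 at the start.
- deck: Grey moulded brush deck, fixed, 202 x 384 mm, 80 mm tall, rounded ends; origin on the bench under its centre, y along its length. The two discs (170 mm across, tops 92 mm above the bench, with hubs 80 mm across up to 105 mm) lie 91 mm either side of the centre, held still by gear motors. A steel bracket reaches 158 mm out on the +x side, below 65 mm.
- caddy: Teal carry caddy, fixed, 256 x 96 mm and 75 mm tall with a lug 28 mm long at each end; origin on the bench under its centre, x along its length. The spanner's slot is at the centre (15 mm along x, 76 mm along y, floor 5 mm above the bench); the bottles stand 70 mm either side of it along x.
- spray_bottle_centre (a point): White trigger-spray bottle, 70 mm in diameter and 198 mm tall, standing in the caddy; point on its axis 100 mm above its foot; z up.
- detergent_bottle_centre (a point): Yellow bottle with a green cap, 70 mm in diameter and 181 mm tall, standing in the caddy; point on its axis 90 mm above its foot; z up.
- grease_tin_centre (a point): Grease tin with a red lid, 74 mm in diameter and 60 mm tall, standing on the bench; point on its axis half-way up; z up.
Not all that is in view belongs to the job. Leave any orange look-alike of the part that bears spray_bottle_centre alone. There is more than one size of the part that bears spanner_jaw; the job needs the smaller.

How it is judged:
On the way, in this order (a step that is already met when the one before it is completed fails the run):
1. the spanner has been laid flat on the bench and let go (height (world z) of each of spanner_jaw, spanner_grip below 0.02 m and contact force between the fingers and spanner below 0.3 N), for 0.2 s.
2. the spanner, on the brass nut, has loosened it by one flat (value of joint lh_nut above 0.92 rad and horizontal distance between spanner_jaw and lh_nut_centre below 0.015 m and height (world z) of spanner_jaw above 0.105 m), for 0.1 s.
At the end, for the whole second after the job is handed in: The brass nut has turned clockwise to beyond 0.92 rad (one flat, with a few degrees of grace), the spanner lies flat and still on the bench (jaw and grip points below 20 mm), and the bottles and the tin stand upright (value of joint lh_nut above 0.92 rad and height (world z) of each of spanner_jaw, spanner_grip below 0.02 m and linear speed of spanner below 0.02 m/s and angle between each of spray_bottle_centre, detergent_bottle_centre, grease_tin_centre's own z axis and vertical below 0.2 rad); the robot touches nothing.
It fails at once if the brass nut is tightened (turned anticlockwise to below -0.3 rad) (value of joint lh_nut below -0.3 rad).
It fails at once if the brass nut is worked with bare fingers (over 3 N) (contact force between the fingers and lh_nut above 3 N).
It fails at once if the steel nut is turned by more than 0.15 rad (value of joint rh_nut above 0.15 rad or value of joint rh_nut below -0.15 rad).
It fails at once if a bottle or the tin is moved by more than 40 mm (distance of any of spray_bottle_centre, detergent_bottle_centre, grease_tin_centre from where it was at the start of the episode above 0.04 m).
It also fails if it takes over 72 s, if anything falls off the work surface, if the arm or the gripper's body presses on something with over 40 N, if the wrist force passes 120 N, or if a joint passes its speed limit or range.

ROBOT

A 6-joint arm with a two-finger parallel gripper is mounted at the origin on the work surface. World frame = base frame: x ahead of the robot, y to its left, z up, the work surface at z = 0. Lengths are in m, angles in rad, forces in N, time in s.
With the tool pointing down it reaches from about 0.375 to 0.75 m from the base axis. Payload 9 kg.
Tool frame: the origin (TCP) lies midway between the tips of the shut fingers; the grasp point (between the pads) lies grip_point_offset behind it (grip_point_offset is the distance from the TCP to the grasp point, in m); z points along the fingers, y is the direction in which the jaws open and shut (so a half turn about z gives the same grasp; the last joint's range is limited). The gripper opens to 85 mm and grips with 20 to 120 N. Pads are 22 mm wide; open, the fingers measure 114 mm over their backs; the gripper's body (76 mm by 85 mm) begins 54 mm behind the grasp point. The pads swing forward as they close: fully open they stand 13 mm farther back than shut.
Start: joints at [0.932, 0.104, 0.097, 1.564, 0, 1.353], TCP at [0.245, 0.548, 0.231] pointing down, gripper open.
Joint ranges: [-2.99, 2.99], [-0.84, 1.86], [-1.1, 1.16], [-1.84, 2.11], [-1.51, 1.56], [-3.14, 3.14]. Speed limits (rad/s): [2.22, 2.22, 2.57, 3.14, 3.14, 3.14].

INTERFACE

Orientations are given as [roll, pitch, yaw] about the fixed x, y, z axes, in that order (R = Rz(yaw) Ry(pitch) Rx(roll)).
In Python, from rig import * gives the robot as it stands. The module is installed in compiled form; this text tells all that it offers. Calls block until the motion is done:
- move_ptp(position, orientation): joint-space move of the TCP to a pose.
- line_to(position, frame=None, v=0.15): straight line of the TCP; frame=None keeps the orientation; v is the mean speed in m/s.
- move_joints(angles): joint-space move.
- gripper_to(opening, effort=None): opening from 0.0 (shut) to 1.0 (fully open); effort is the grip in N (None keeps the last); returns when the fingers have stopped.
- hold(seconds).
- inverse_kinematics(position, orientation): joint angles nearest the present ones, or None.
- state(): the state.
- capture(name): name is "side" or "top"; returns (picture, depth): 480x640x3 uint8, red, green, blue; 480x640 float32, m along the optical axis (not along the pixel's ray), 0 where there is no reading.
- camera_model(name): a dict with "camera_matrix" (3x3 intrinsics, pixels), "k1" (the pictures are not rectified: a ray, as slopes to the right and down, at radius r is drawn at 1 + k1 r^2 times it, then the intrinsics apply), "T" (4x4, takes a point from camera to world coordinates). Camera axes: x right, y down, z forward; pixel columns grow to the right and rows downward; lengths in m; the calibration is good to about 2 mm. A picture is of the moment at which its call begins. camera_model takes no time and is no camera call.
A pose or a line that the arm cannot do raises MotionError and nothing moves.
- job_done(): hands the job in, once; it reports no verdict.
The state is a dict: "time": time; "joint_positions": joint angles; "qd": joint speeds; "tau": joint torques, N m; "tool_pos": TCP position; "tool_rot": TCP orientation; "ft_force": force on the tool from outside, world axes, zero at the start; "ft_torque": the same for the moment, N m; "width": opening from 0.0 (shut) to 1.0 (fully open).
Only numpy, scipy, OpenCV 4.12 (cv2) and the standard library are available. Lean on these libraries where they do the work, as an engineer would, in place of code of your own. Each camera call takes 0.05 s, during which the arm holds its last target.

## Working session

There is one attempt and no reset: what is moved stays moved. The work goes in short steps, each a Python script; the robot and the scene stay as the last script left them, time stands still between calls to the robot, and variables do not carry over. Pictures are saved under pics/ and viewed, and the job is handed in when it is done.

```bash
mkdir -p pics; ls; python3 - <<'E'
from rig import *
import cv2, numpy as np
for n in ("side","top"):
    p,d=capture(n); cv2.imwrite(f"pics/{n}0.png",p[:,:,::-1]); np.savez(f"{n}0.npz",p=p,d=d)
    m=camera_model(n); print(n,m["camera_matrix"],m["k1"],np.round(m["T"],4))
s=state();print({k:np.round(v,3) for k,v in s.items()})
import rig;print([x for x in dir(rig) if not x.startswith('_')]); print(globals().get('grip_point_offset'))
E
```

```text
pics
side [[596.87613633   0.         313.24836046]
 [  0.         596.87613633 243.52481564]
 [  0.           0.           1.        ]] -0.06528917067897648 [[ 0.856  -0.3398  0.3897 -0.034 ]
 [-0.517  -0.5606  0.6468 -0.7266]
 [-0.0013 -0.7552 -0.6555  1.0056]
 [ 0.      0.      0.      1.    ]]
top [[578.05688889   0.         326.94848473]
 [  0.         578.05688889 236.35392529]
 [  0.           0.           1.        ]] -0.18460544006485163 [[ 3.4000e-03 -9.9330e-01  1.1520e-01  3.6070e-01]
 [-1.0000e+00 -3.4000e-03  9.0000e-04  1.5410e-01]
 [-5.0000e-04 -1.1520e-01 -9.9330e-01  1.3827e+00]
 [ 0.0000e+00  0.0000e+00  0.0000e+00  1.0000e+00]]
{'time': np.float64(0.1), 'joint_positions': array([ 0.932,  0.105,  0.097,  1.564, -0.   ,  1.353]), 'qd': array([ 0.002, -0.002,  0.003, -0.   ,  0.001, -0.001]), 'tau': array([ 6.0000e-03, -5.5821e+01,  5.0472e+01,  1.3000e-02, -0.0000e+00,
       -0.0000e+00]), 'tool_pos': array([0.245, 0.547, 0.231]), 'tool_rot': array([-3.14 , -0.   ,  2.721]), 'ft_force': array([ 0.193, -0.099, -0.647]), 'ft_torque': array([-0.05 ,  0.02 , -0.033]), 'width': np.float64(1.005)}
['MotionError', 'camera_model', 'capture', 'grip_point_offset', 'gripper_to', 'hold', 'inverse_kinematics', 'job_done', 'line_to', 'move_joints', 'move_ptp', 'state']
0.0187
```

View pics/side0.png

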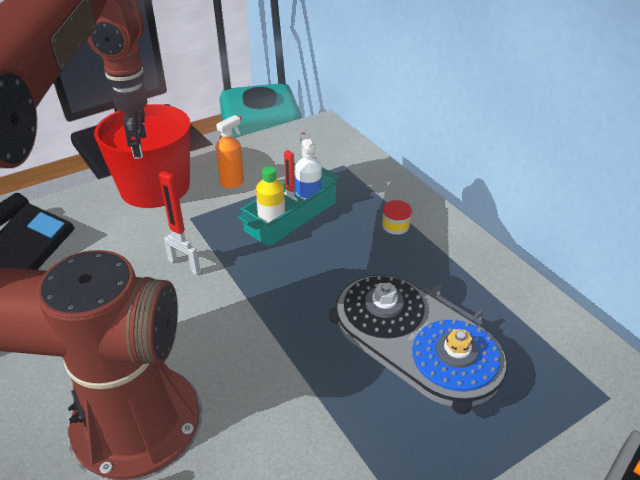

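View pics/top0.png

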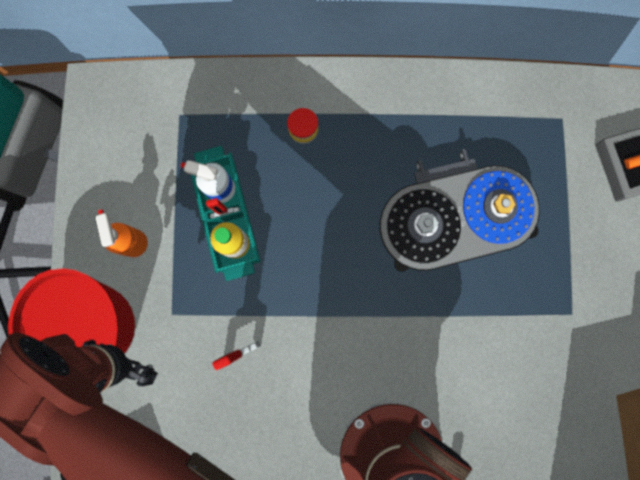

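```bash
cat > h.py <<'E'
import numpy as np, cv2
from rig import *
CM={n:camera_model(n) for n in("side","top")}
def slopes(n,uv):
    m=CM[n];K=np.array(m["camera_matrix"]);uv=np.asarray(uv,float).reshape(-1,1,2)
    return cv2.undistortPoints(uv,K,np.array([m["k1"],0,0,0.])).reshape(-1,2)
def ray(n,uv):
    s=slopes(n,uv);T=np.array(CM[n]["T"]);d=np.c_[s,np.ones(len(s))]@T[:3,:3].T
    return T[:3,3],d
def plane(n,uv,z):
    o,d=ray(n,uv);return o+d*((z-o[2])/d[:,2])[:,None]
def dep(n,uv,dd):  # uv Nx2, dd depth
    s=slopes(n,uv);T=np.array(CM[n]["T"]);return (np.c_[s,np.ones(len(s))]*np.asarray(dd)[:,None])@T[:3,:3].T+T[:3,3]
def proj(n,P):
    m=CM[n];T=np.linalg.inv(np.array(m["T"]));p=np.atleast_2d(P)@T[:3,:3].T+T[:3,3]
    r=p[:,:2]/p[:,2:];r=r*(1+m["k1"]*(r**2).sum(1))[:,None];K=np.array(m["camera_matrix"])
    return r*[K[0,0],K[1,1]]+K[:2,2]
def tri(u1,u2):
    o1,d1=ray("side",u1);o2,d2=ray("top",u2);d1=d1[0];d2=d2[0]
    A=np.c_[d1,-d2];t=np.linalg.lstsq(A,o2-o1,rcond=None)[0]
    a=o1+d1*t[0];b=o2+d2*t[1];return (a+b)/2,np.linalg.norm(a-b)
def cloud(n,d):
    v,u=np.mgrid[0:480,0:640];uv=np.c_[u.ravel(),v.ravel()].astype(float)
    return dep(n,uv,d.ravel()).reshape(480,640,3)
def crop(p,x0,y0,x1,y1,k,name):
    c=cv2.resize(p[y0:y1,x0:x1],None,fx=k,fy=k,interpolation=cv2.INTER_CUBIC);cv2.imwrite(name,c[:,:,::-1])
E
python3 - <<'E'
from h import *
t=np.load("top0.npz")["p"];s=np.load("side0.npz")["p"]
a=cv2.resize(t[140:285,170:270],None,fx=4,fy=4,interpolation=cv2.INTER_CUBIC)
b=cv2.resize(s[110:255,230:330],None,fx=4,fy=4,interpolation=cv2.INTER_CUBIC)
cv2.imwrite("pics/crop1.png",np.hstack([a,b])[:,:,::-1])
a=cv2.resize(t[150:280,370:550],None,fx=2.2,fy=2.2,interpolation=cv2.INTER_CUBIC)
b=cv2.resize(s[265:415,325:515],None,fx=2.0,fy=2.0,interpolation=cv2.INTER_CUBIC)
c=np.zeros((300,800,3),np.uint8);c[:a.shape[0],:a.shape[1]]=a;c[:300,400:780]=b
d1=cv2.resize(t[180:230,475:535],None,fx=6,fy=6,interpolation=cv2.INTER_CUBIC)
d2=cv2.resize(s[320:370,430:490],None,fx=6,fy=6,interpolation=cv2.INTER_CUBIC)
e=np.zeros((300,800,3),np.uint8);e[:,:360]=d1;e[:,400:760]=d2
cv2.imwrite("pics/crop2.png",np.vstack([c,e])[:,:,::-1])
E
```

```text
(no output)
```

View pics/crop1.png

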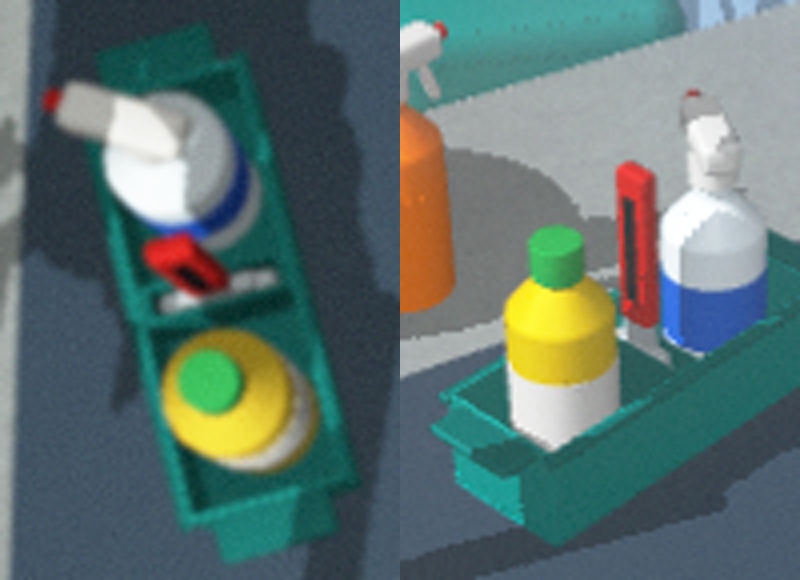

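View pics/crop2.png

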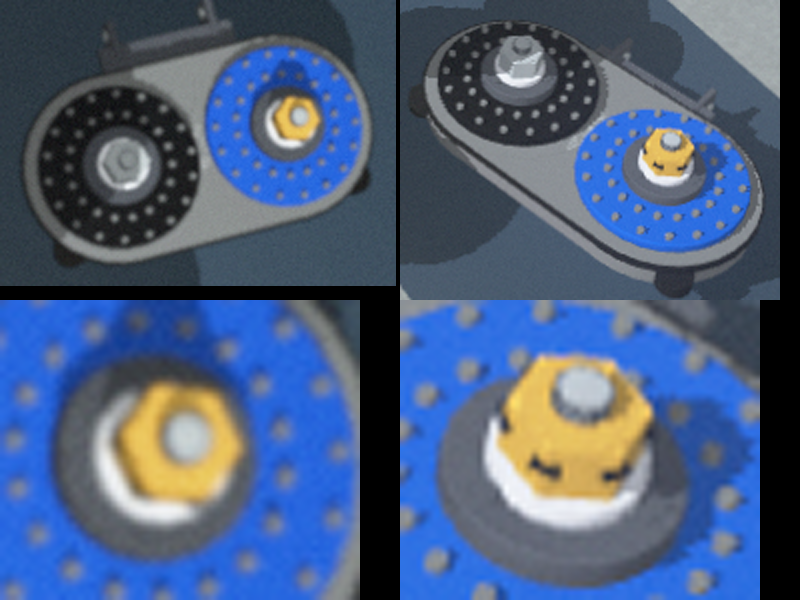

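```bash
python3 - <<'E'
from h import *
T=np.load("top0.npz");S=np.load("side0.npz")
out={}
for n,Z in(("top",T),("side",S)):
    p=Z["p"];d=Z["d"];hsv=cv2.cvtColor(p,cv2.COLOR_RGB2HSV);C=cloud(n,d)
    print(n,"depth ok",(d>0).mean())
    def comp(mask,roi,name):
        x0,y0,x1,y1=roi;m=np.zeros(mask.shape,np.uint8);m[y0:y1,x0:x1]=mask[y0:y1,x0:x1]
        k,l,st,c=cv2.connectedComponentsWithStats(m);
        i=1+np.argmax(st[1:,4]);mm=l==i;P=C[mm&(d>0)]
        print(name,"px",c[i].round(1),"n",st[i,4],"box",st[i,:4],"med",np.median(P,0).round(4),"z",np.percentile(P[:,2],[2,50,98]).round(3))
        return mm
    H,Sa,V=hsv[...,0],hsv[...,1],hsv[...,2]
    R={"top":dict(nut=(475,180,535,230),cad=(170,140,270,285),tin=(280,95,325,150)),"side":dict(nut=(430,320,490,370),cad=(230,110,345,255),tin=(375,195,420,240))}[n]
    br=((H>12)&(H<32)&(Sa>90)&(V>120)).astype(np.uint8)
    comp(br,R["nut"],"brass")
    red=(((H<8)|(H>172))&(Sa>150)&(V>90)).astype(np.uint8)
    comp(red,R["cad"],"redgrip"); comp(red,R["tin"],"tinlid")
    comp(((H>50)&(H<75)&(Sa>100)&(V>120)).astype(np.uint8),R["cad"],"greencap")
    teal=((H>78)&(H<96)&(Sa>120)).astype(np.uint8);m=comp(teal,R["cad"],"caddy")
    out[n]=m
    if n=="top":
        for zz in(.06,):
            q=C[m&(d>0)&(C[...,2]>.06)&(C[...,2]<.085)];print(len(q),cv2.minAreaRect(q[:,:2].astype(np.float32)),np.median(q[:,2]))
    blue=((H>100)&(H<118)&(Sa>180)&(V>120)).astype(np.uint8)
    comp(blue,(330,150,560,420),"blue disc")
    gr=((V<60)).astype(np.uint8);comp(gr,(330,150,560,420),"black disc")
E
```

```text
top depth ok 0.9959147135416667
brass px [503.8 203.6] n 251 box [494 194  21  20] med [ 0.5793 -0.2376  0.1342] z [0.104 0.134 0.14 ]
redgrip px [214.8 204.9] n 147 box [206 199  20  14] med [0.5661 0.3928 0.1937] z [0.019 0.194 0.208]
tinlid px [302.1 122.6] n 713 box [287 108  31  30] med [0.7863 0.2154 0.06  ] z [0.053 0.06  0.066]
greencap px [222.1 234.9] n 187 box [215 228  15  15] med [0.5017 0.3751 0.1863] z [0.18  0.186 0.191]
caddy px [226.8 217.8] n 3015 box [191 145  70 136] med [0.5569 0.3873 0.0711] z [0.001 0.071 0.079]
1891 ((0.5692586302757263, 0.3958798050880432), (0.3133247196674347, 0.10807399451732635), 16.092792510986328) 0.07383643571760778
blue disc px [497.1 207.4] n 2303 box [464 172  70  71] med [ 0.5768 -0.2326  0.0922] z [0.087 0.092 0.098]
black disc px [421.3 225. ] n 2809 box [387 189  73  73] med [ 0.5368 -0.0533  0.0923] z [0.087 0.092 0.101]
side depth ok 0.995966796875
brass px [458.1 341.9] n 349 box [446 330  26  23] med [ 0.5723 -0.2501  0.1326] z [0.112 0.133 0.137]
redgrip px [289.2 169.9] n 235 box [284 151  10  41] med [0.5667 0.3855 0.1582] z [0.095 0.158 0.206]
tinlid px [396.9 209.9] n 423 box [384 201  27  19] med [0.7825 0.2082 0.0592] z [0.05  0.059 0.064]
greencap px [268.4 173.6] n 182 box [262 166  14  16] med [0.4977 0.367  0.182 ] z [0.159 0.182 0.19 ]
caddy px [289.1 212.7] n 2635 box [238 169 101  78] med [0.5415 0.3544 0.0488] z [0.002 0.049 0.077]
blue disc px [455.2 358.5] n 2755 box [413 320  87  71] med [ 0.5614 -0.2633  0.0913] z [0.086 0.091 0.095]
black disc px [382.2 308.7] n 2134 box [344 275  80  63] med [ 0.5166 -0.0814  0.0913] z [0.085 0.091 0.095]
```

```bash
python3 - <<'E'
from h import *
from scipy.optimize import least_squares
T=np.load("top0.npz");S=np.load("side0.npz")
def circ(P):
    f=lambda q:np.hypot(P[:,0]-q[0],P[:,1]-q[1])-q[2]
    r=least_squares(f,[*P.mean(0),.085],loss="soft_l1",f_scale=.002);return r.x,np.std(f(r.x))
for n,Z in(("top",T),("side",S)):
    p=Z["p"];d=Z["d"];hsv=cv2.cvtColor(p,cv2.COLOR_RGB2HSV);H,Sa,V=cv2.split(hsv);C=cloud(n,d)
    for nm,mask in(("blue",(H>100)&(H<118)&(Sa>180)&(V>100)),("black",(V<60)&(C[...,2]>.085)&(C[...,2]<.1))):
        m=np.zeros((480,640),np.uint8);m[150:420,330:560]=mask[150:420,330:560]
        k,l,st,c=cv2.connectedComponentsWithStats(m);i=1+np.argmax(st[1:,4])
        cs,_=cv2.findContours((l==i).astype(np.uint8),cv2.RETR_EXTERNAL,cv2.CHAIN_APPROX_NONE)
        h=cv2.convexHull(max(cs,key=len))[:,0].astype(float)
        P=plane(n,h,.092)[:,:2];q,s=circ(P);print(n,nm,q.round(4),s.round(4))
    # red grip
    red=((H<8)|(H>172))&(Sa>120)&(V>80)
    roi=np.zeros_like(red);x0,y0,x1,y1={"top":(200,190,232,220),"side":(280,145,300,200)}[n];roi[y0:y1,x0:x1]=1
    P=C[red&roi&(d>0)]
    for a,b in((.1,.13),(.13,.16),(.16,.19),(.19,.2),(.2,.212)):
        q=P[(P[:,2]>a)&(P[:,2]<b)]
        if len(q):print(n,a,len(q),q.mean(0).round(4),q.min(0).round(3),q.max(0).round(3))
t=T["p"];s=S["p"]
a=cv2.resize(t[188:220,485:521],None,fx=11,fy=11,interpolation=cv2.INTER_CUBIC)
b=cv2.resize(s[324:360,440:476],None,fx=11,fy=11,interpolation=cv2.INTER_CUBIC)
e=np.zeros((400,800,3),np.uint8);e[:352,:396]=a;e[:396,400:796]=b
cv2.imwrite("pics/nut.png",e[:,:,::-1])
E
```

```text
top blue [ 0.5808 -0.2396  0.0828] 0.0005
top black [ 0.5368 -0.0631  0.0834] 0.0006
top 0.1 21 [0.5648 0.3898 0.1143] [0.56  0.382 0.1  ] [0.57  0.403 0.129]
top 0.13 24 [0.5644 0.3913 0.1457] [0.56  0.382 0.13 ] [0.571 0.403 0.159]
top 0.16 34 [0.5657 0.39   0.1758] [0.56  0.383 0.16 ] [0.574 0.405 0.189]
top 0.19 16 [0.5644 0.3921 0.1945] [0.56  0.383 0.19 ] [0.572 0.404 0.2  ]
top 0.2 65 [0.5681 0.3955 0.2041] [0.56  0.383 0.201] [0.575 0.406 0.208]
side blue [ 0.5774 -0.2451  0.0848] 0.001
side black [ 0.5339 -0.0688  0.0849] 0.0011
side 0.1 70 [0.5669 0.3884 0.1144] [0.56  0.377 0.1  ] [0.575 0.405 0.13 ]
side 0.13 58 [0.5677 0.387  0.1445] [0.56  0.374 0.131] [0.577 0.406 0.16 ]
side 0.16 69 [0.5672 0.387  0.176 ] [0.559 0.377 0.16 ] [0.576 0.405 0.19 ]
side 0.19 29 [0.5658 0.3899 0.1948] [0.56  0.379 0.19 ] [0.573 0.403 0.2  ]
side 0.2 34 [0.5677 0.3907 0.2034] [0.56  0.376 0.2  ] [0.576 0.404 0.207]
```

View pics/nut.png

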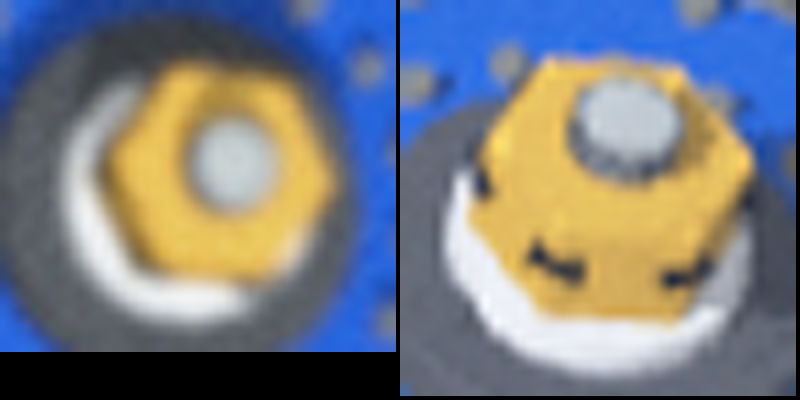

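```bash
python3 - <<'E'
from h import *
def ang(n,pts,c=None):
    P=plane(n,pts,.134)[:,:2];print(n,P.round(4).tolist());
    for i in range(len(P)):
        for j in range(i+1,len(P)):
            v=P[j]-P[i];print(i,j,"len",np.hypot(*v).round(4),"dir",np.degrees(np.arctan2(v[1],v[0])).round(1),"mod60",(np.degrees(np.arctan2(v[1],v[0]))%60).round(1))
t=lambda x,y:(485+x/11-.5,188+y/11-.5); s=lambda x,y:(440+(x-400)/11-.5,324+y/11-.5)
ang("top",[t(335,180),t(290,65),t(165,68),t(105,170),t(265,282),t(150,272)])
ang("side",[s(548,60),s(680,68),s(752,155),s(480,155)])
print("spindle",tri([s(630,115)],[t(232,165)]), plane("top",[t(232,165)],.143),plane("side",[s(630,115)],.143))
print("grip axis sep; deck yaw")
for a,b in(((.5808,-.2396),(.5368,-.0631)),((.5774,-.2451),(.5339,-.0688))):
    v=np.subtract(b,a);print(np.hypot(*v),np.degrees(np.arctan2(v[1],v[0])))
E
```

```text
top [[0.58, -0.2648], [0.6037, -0.2563], [0.6027, -0.2299], [0.5816, -0.2165], [0.5589, -0.2492], [0.5608, -0.2251]]
0 1 len 0.0252 dir 19.8 mod60 19.8
0 2 len 0.0417 dir 57.0 mod60 57.0
0 3 len 0.0484 dir 88.2 mod60 28.2
0 4 len 0.0263 dir 143.5 mod60 23.5
0 5 len 0.0441 dir 115.9 mod60 55.9
1 2 len 0.0264 dir 92.1 mod60 32.1
1 3 len 0.0456 dir 119.0 mod60 59.0
1 4 len 0.0453 dir 171.0 mod60 51.0
1 5 len 0.0531 dir 144.0 mod60 24.0
2 3 len 0.025 dir 147.7 mod60 27.7
2 4 len 0.0479 dir -156.2 mod60 23.8
2 5 len 0.0423 dir 173.5 mod60 53.5
3 4 len 0.0398 dir -124.7 mod60 55.3
3 5 len 0.0226 dir -157.4 mod60 22.6
4 5 len 0.0241 dir 85.6 mod60 25.6
side [[0.5843, -0.2198], [0.6028, -0.2333], [0.6001, -0.2547], [0.5599, -0.23]]
0 1 len 0.0229 dir -36.1 mod60 23.9
0 2 len 0.0384 dir -65.6 mod60 54.4
0 3 len 0.0264 dir -157.1 mod60 22.9
1 2 len 0.0216 dir -97.2 mod60 22.8
1 3 len 0.043 dir 175.7 mod60 55.7
2 3 len 0.0471 dir 148.4 mod60 28.4
spindle (array([ 0.58198327, -0.24100641,  0.14179524]), np.float64(0.0011053352866815477)) [[ 0.58128914 -0.24029603  0.143     ]] [[ 0.58169273 -0.24186336  0.143     ]]
grip axis sep; deck yaw
0.18190175919984938 103.99804628724326
0.18158727929015292 103.86023187671533
```

```bash
python3 - <<'E'
from h import *
D=np.radians;pi=np.pi
def ik(p,rpy,n):
    q=inverse_kinematics(p,rpy);print(n,None if q is None else np.round(q,2))
for y in(16,196,-164): ik([.567,.392,.156],[pi,0,D(y)],f"pick{y}");ik([.567,.392,.33],[pi,0,D(y)],f"up{y}")
for th in(60,72,78):
  for r,b in((.42,15),(.46,15),(.5,15),(.5,18)):
    p=[r*np.cos(D(b)),r*np.sin(D(b)),.15*np.cos(D(th))+.005]
    ik(p,[pi,-D(th),D(b)],f"lay out {th} {r} {b}")
    ik(p,[pi,D(th),D(b+180)],f"lay out' {th} {r} {b}")
for a in(25,-35,-95,-155,-161,145,139):
    p=np.array([.581,-.2415,.12])+.11*np.array([np.cos(D(a)),np.sin(D(a)),0])
    ik(p,[pi,0,D(a)],f"nut grip dir {a}");ik(p,[pi,0,D(a+180)],f"nut grip dir' {a}")
E
```

```text
pick16 [ 0.42  0.38  0.28  1.47  0.   -3.01]
up16 [ 0.42  0.47  0.71  1.81  0.   -3.01]
pick196 [0.42 0.38 0.28 1.47 0.   0.14]
up196 [0.42 0.47 0.71 1.81 0.   0.14]
pick-164 [0.42 0.38 0.28 1.47 0.   0.14]
up-164 [0.42 0.47 0.71 1.81 0.   0.14]
lay out 60 0.42 15 None
lay out' 60 0.42 15 None
lay out 60 0.46 15 None
lay out' 60 0.46 15 None
lay out 60 0.5 15 None
lay out' 60 0.5 15 None
lay out 60 0.5 18 None
lay out' 60 0.5 18 None
lay out 72 0.42 15 None
lay out' 72 0.42 15 None
lay out 72 0.46 15 None
lay out' 72 0.46 15 None
lay out 72 0.5 15 None
lay out' 72 0.5 15 None
lay out 72 0.5 18 None
lay out' 72 0.5 18 None
lay out 78 0.42 15 None
lay out' 78 0.42 15 None
lay out 78 0.46 15 None
lay out' 78 0.46 15 None
lay out 78 0.5 15 None
lay out' 78 0.5 15 None
lay out 78 0.5 18 None
lay out' 78 0.5 18 None
nut grip dir 25 [-0.46  0.44  0.29  1.42  0.    2.24]
nut grip dir' 25 [-0.46  0.44  0.29  1.42  0.   -0.9 ]
nut grip dir -35 [-0.6   0.54  0.42  1.45  0.   -3.13]
nut grip dir' -35 [-0.6   0.54  0.42  1.45  0.    0.01]
nut grip dir -95 [-0.75  0.33  0.15  1.39  0.   -2.23]
nut grip dir' -95 [-0.75  0.33  0.15  1.39  0.    0.91]
nut grip dir -155 [-0.77 -0.01 -0.22  1.36  0.   -1.21]
nut grip dir' -155 [-0.77 -0.01 -0.22  1.36  0.    1.93]
nut grip dir -161 [-0.76 -0.03 -0.25  1.36  0.   -1.1 ]
nut grip dir' -161 [-0.76 -0.03 -0.25  1.36  0.    2.05]
nut grip dir 145 [-0.6  -0.13 -0.33  1.36  0.    0.01]
nut grip dir' 145 [-0.6  -0.13 -0.33  1.36  0.   -3.13]
nut grip dir 139 [-0.58 -0.11 -0.32  1.36  0.    0.14]
nut grip dir' 139 [-0.58 -0.11 -0.32  1.36  0.   -3.  ]
```

```bash
python3 - <<'E'
from h import *
D=np.radians;pi=np.pi;import itertools
for th in(50,60,66,72,76):
  res={}
  for r,b,ph in itertools.product((.35,.42,.5,.58,.65,.72),(15,),range(0,360,30)):
    p=[r*np.cos(D(b)),r*np.sin(D(b)),.15*np.cos(D(th))+.005]
    a=[x for x in(inverse_kinematics(p,[pi,-D(th),D(b+ph)]),inverse_kinematics(p,[pi,D(th),D(b+ph+180)])) if x is not None]
    if a: res.setdefault(ph,[]).append(r)
  print(th,res)
E
```

```text
50 {60: [0.35, 0.42, 0.5, 0.58, 0.65, 0.72], 90: [0.35, 0.42, 0.5, 0.58, 0.65, 0.72], 120: [0.35, 0.42, 0.5, 0.58], 150: [0.35, 0.42], 180: [0.35, 0.42], 210: [0.35, 0.42, 0.5], 240: [0.35, 0.42, 0.5, 0.58, 0.65], 270: [0.35, 0.42, 0.5, 0.58, 0.65, 0.72], 300: [0.42, 0.5, 0.58, 0.65, 0.72], 30: [0.58, 0.65, 0.72], 330: [0.65, 0.72], 0: [0.72]}
60 {60: [0.35, 0.42, 0.5, 0.58, 0.65, 0.72], 90: [0.35, 0.42, 0.5, 0.58, 0.65, 0.72], 120: [0.35, 0.42, 0.5], 150: [0.35], 180: [0.35], 210: [0.35, 0.42], 240: [0.35, 0.42, 0.5, 0.58], 270: [0.35, 0.42, 0.5, 0.58, 0.65, 0.72], 300: [0.5, 0.58, 0.65, 0.72], 30: [0.65, 0.72], 330: [0.72]}
66 {60: [0.35, 0.42, 0.5, 0.58, 0.65, 0.72], 90: [0.35, 0.42, 0.5, 0.58, 0.65], 120: [0.35, 0.42], 150: [0.35], 210: [0.35], 240: [0.35, 0.42, 0.5], 270: [0.35, 0.42, 0.5, 0.58, 0.65, 0.72], 300: [0.5, 0.58, 0.65, 0.72], 30: [0.72], 330: [0.72]}
72 {60: [0.35, 0.42, 0.5, 0.58, 0.65, 0.72], 90: [0.35, 0.42, 0.5, 0.58], 120: [0.35], 240: [0.35, 0.42], 270: [0.35, 0.42, 0.5, 0.58, 0.65, 0.72], 300: [0.5, 0.58, 0.65, 0.72], 30: [0.72], 330: [0.72]}
76 {60: [0.35, 0.42, 0.5, 0.58, 0.65, 0.72], 90: [0.35, 0.42, 0.5], 120: [0.35], 240: [0.35, 0.42], 270: [0.35, 0.42, 0.5, 0.58, 0.65, 0.72], 300: [0.5, 0.58, 0.65, 0.72], 30: [0.72], 330: [0.72]}
```

```bash
python3 - <<'E'
from h import *
D=np.radians;pi=np.pi
T=np.load("top0.npz");C=cloud("top",T["d"]);print("big spanner",C[357,228],C[350,252],"orange",C[240,125])
p=state()["tool_pos"]
line_to([p[0],p[1],.34],v=.25)
move_ptp([.567,.392,.34],[pi,0,D(196)])
print(state()["time"],state()["tool_pos"],state()["joint_positions"])
for n in("side","top"):
    a,d=capture(n);np.savez(n+"1.npz",p=a,d=d)
    crop(a,*((220,60,360,210) if n=="side" else (150,130,290,280)),4,f"pics/{n}1.png")
E
```

```text
big spanner [0.25635864 0.34368391 0.27264164] [0.2548796  0.32224263 0.08132547] orange [0.49609894 0.60580562 0.13120097]
2.025 [0.56622367 0.39264531 0.3397876 ] [4.16994504e-01 4.85559510e-01 7.49126125e-01 1.83494276e+00
 2.33987165e-04 1.37532697e-01]
```

View pics/side1.png

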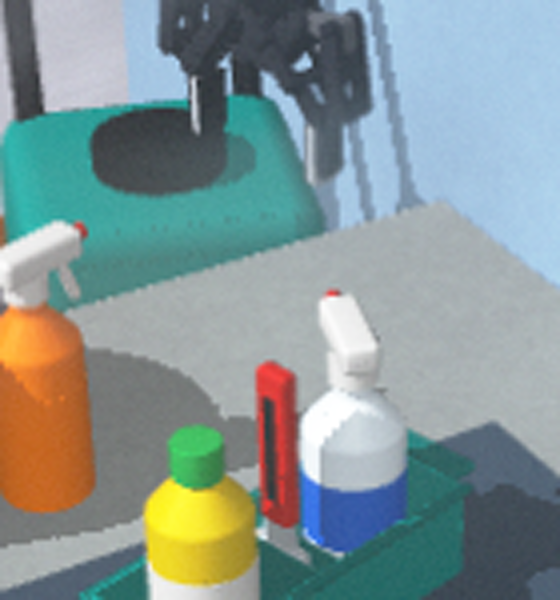

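View pics/top1.png

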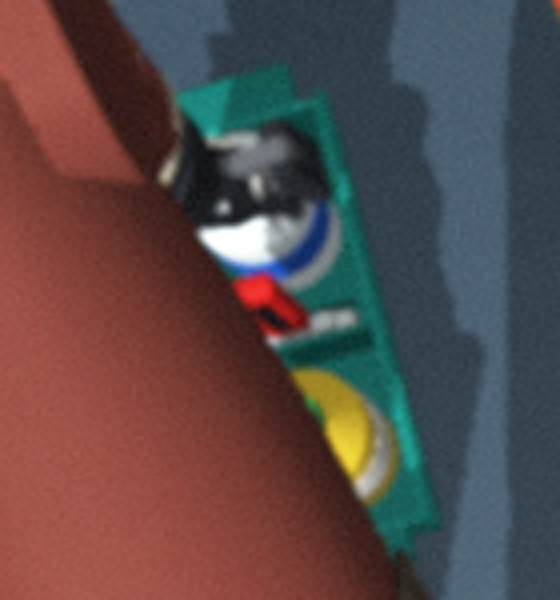

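```bash
python3 - <<'E'
from h import *
print(proj("side",[[.5662,.3926,.353]]),"obs 286,100.6")
gripper_to(.7,effort=100)
line_to([.567,.392,.156],v=.15)
s=state();print(s["time"],s["tool_pos"],s["ft_force"])
gripper_to(0)
s=state();print(s["time"],s["width"],s["ft_force"])
a,d=capture("side");crop(a,220,60,360,210,4,"pics/side2.png")
E
```

```text
[[285.73099925  98.28774381]] obs 286,100.6
3.8833 [0.56756345 0.39223827 0.15728767] [0.86363646 0.48948422 0.06443165]
4.2917 0.2857214334406841 [-0.58012591  1.21956209  3.53582176]
```

View pics/side2.png

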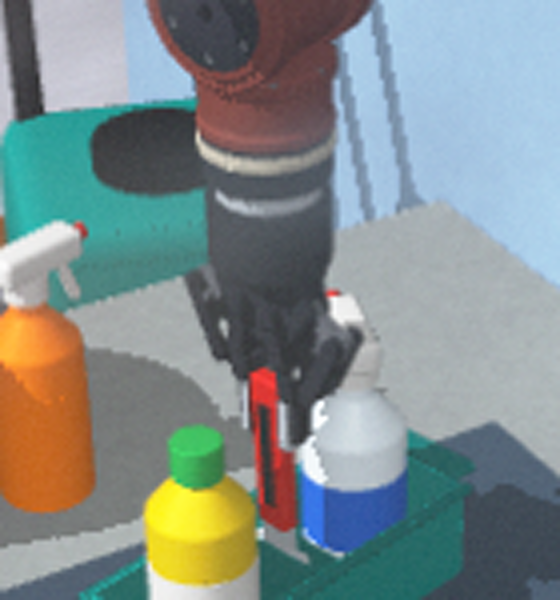

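```bash
python3 - <<'E'
from h import *
D=np.radians;pi=np.pi
line_to([.567,.392,.30],v=.15)
s=state();print(s["time"],s["width"],s["ft_force"])
line_to([.60,.26,.30],v=.2)
move_ptp([.43,.13,.30],[pi,0,D(240)])
s=state();print(s["time"],s["width"],s["ft_force"],s["joint_positions"])
for th in(40,68):print(inverse_kinematics([.385,.14,.16],[pi,D(th),D(258)]))
a,d=capture("side");crop(a,100,60,400,285,2.5,"pics/side3.png")
E
```

```text
5.45 0.28990998748550956 [ 0.41085443 -0.11389239 -3.81913467]
7.2083 0.2935333043981278 [ 0.51180941  0.43017569 -3.18243188] [ 2.39565136e-03 -3.24126431e-01 -1.75478306e-01  1.71841801e+00
  2.72984187e-04 -1.04422612e+00]
[-0.52753193 -0.60608312 -0.77347838  1.66004654  0.65674397 -1.97675618]
[-0.7677401  -0.12229217 -0.72197379  1.89034416  0.90495458 -2.60134293]
```

View pics/side3.png

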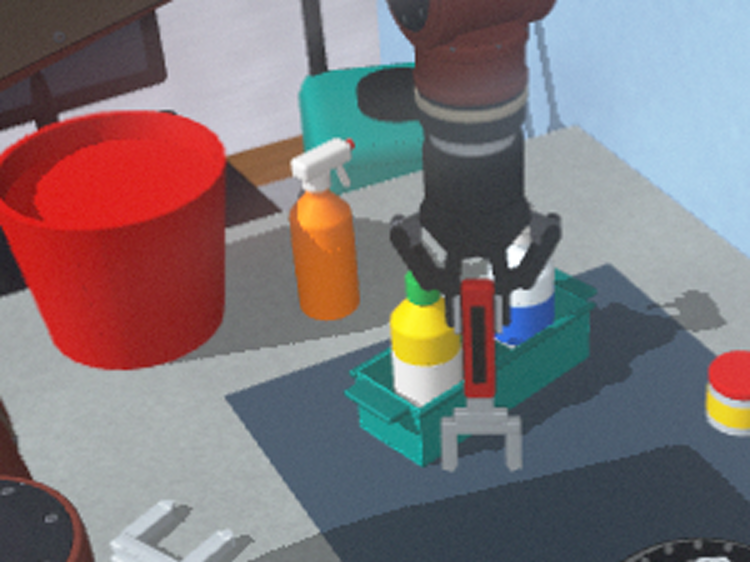

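```bash
python3 - <<'E'
from h import *
D=np.radians;pi=np.pi
move_ptp([.40,.14,.25],[pi,D(40),D(258)])
move_ptp([.385,.14,.15],[pi,D(68),D(258)])
s=state();print(s["time"],s["width"],s["ft_force"],s["joint_positions"],s["tool_pos"])
a,d=capture("side");crop(a,50,60,370,300,2.5,"pics/side4.png")
a,d=capture("top");crop(a,150,200,470,440,2.5,"pics/top4.png")
E
```

```text
8.7917 0.28635797904055316 [ 0.6917168   0.61488309 -3.01619301] [-0.7655141  -0.10360493 -0.72266157  1.86769127  0.9038913  -2.59781873] [0.38550408 0.13979536 0.15045763]
```

View pics/side4.png

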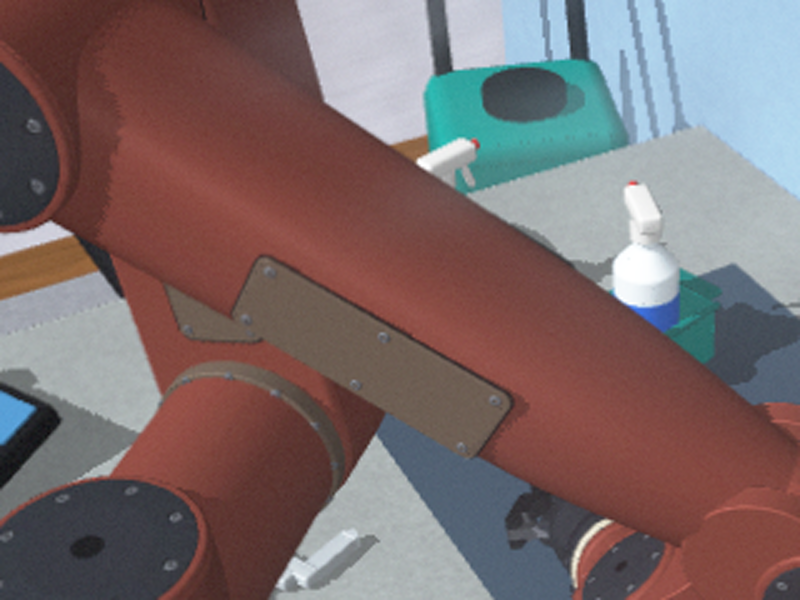

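View pics/top4.png

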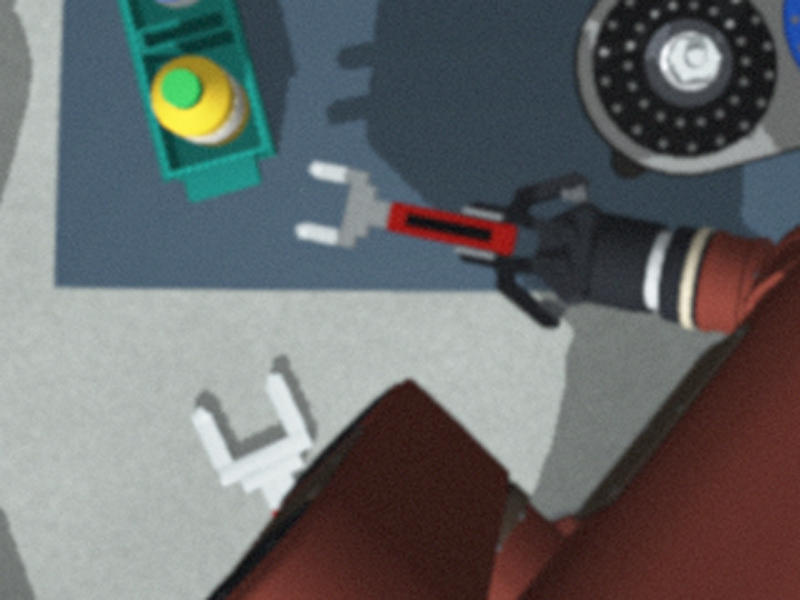

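```bash
python3 - <<'E'
from h import *
a,d=capture("top");C=cloud("top",d)
for uv in((250,372),(262,392),(243,378),(290,380),(310,400),(300,430)):print(uv,C[uv[1],uv[0]].round(3))
line_to([.385,.14,.075],v=.08)
for z in(.070,.067,.064,.061,.058,.055):
    line_to([.385,.14,z],v=.03);s=state();print(z,s["tool_pos"].round(4) if hasattr(s["tool_pos"],"round") else s["tool_pos"],np.round(s["ft_force"],1))
    if s["ft_force"][2]>2: break
E
```

```text
(250, 372) [ 0.196  0.337 -0.   ]
(262, 392) [0.151 0.306 0.016]
(243, 378) [ 0.181  0.355 -0.005]
(290, 380) [0.242 0.211 0.482]
(310, 400) [0.226 0.178 0.57 ]
(300, 430) [0.205 0.187 0.67 ]
0.07 [0.385 0.14  0.07 ] [ 0.   0.2 -2.7]
0.067 [0.3849 0.1401 0.0669] [-0.6 -0.1 -3.2]
0.064 [0.385  0.14   0.0639] [ 0.6 -0.2 -4.1]
0.061 [0.3849 0.1401 0.0609] [ 0.   0.7 -1.5]
0.058 [0.3852 0.14   0.0581] [ 0.4 -1.1 -1.5]
0.055 [0.3854 0.1399 0.0556] [-1.8 -4.8  6.5]
```

```bash
python3 - <<'E'
from h import *
gripper_to(.45,effort=30)
hold(.3)
s=state();print(s["time"],s["width"],s["ft_force"])
gripper_to(.8)
a,d=capture("top");crop(a,150,200,470,440,2.5,"pics/top5.png")
E
```

```text
12.1833 0.448797452902849 [-0.11231015  0.06480488 -0.08957621]
```

View pics/top5.png

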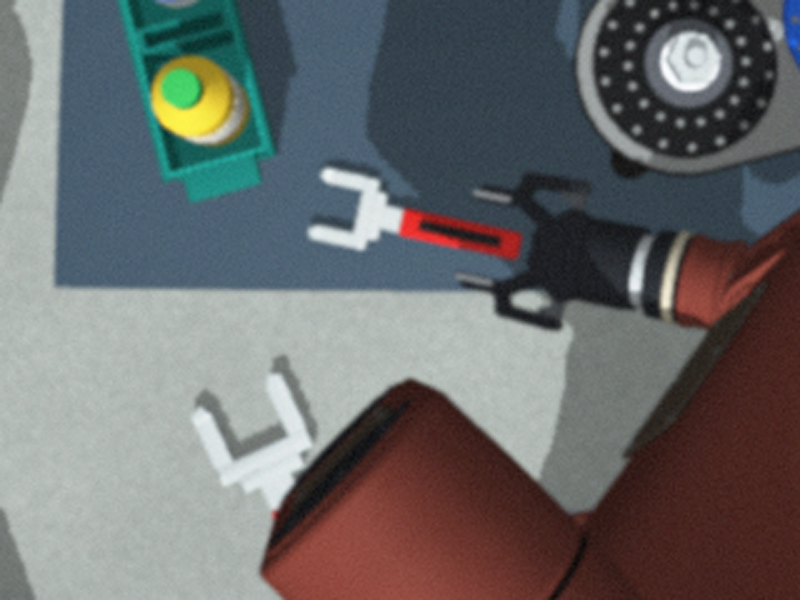

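```bash
python3 - <<'E'
from h import *
D=np.radians;pi=np.pi
line_to([.366,.05,.10],v=.15)
line_to([.366,.05,.20],v=.2)
move_ptp([.42,.0,.30],[pi,0,D(258)])
s=state();print(s["time"],s["joint_positions"])
for n in("top","side"):
    a,d=capture(n);np.savez(n+"6.npz",p=a,d=d);cv2.imwrite(f"pics/{n}6.png",a[:,:,::-1])
E
```

```text
15.1417 [-3.14687933e-01 -4.11737981e-01 -2.48230915e-01  1.73913650e+00
  9.42617275e-04 -1.67665863e+00]
```

View pics/side6.png

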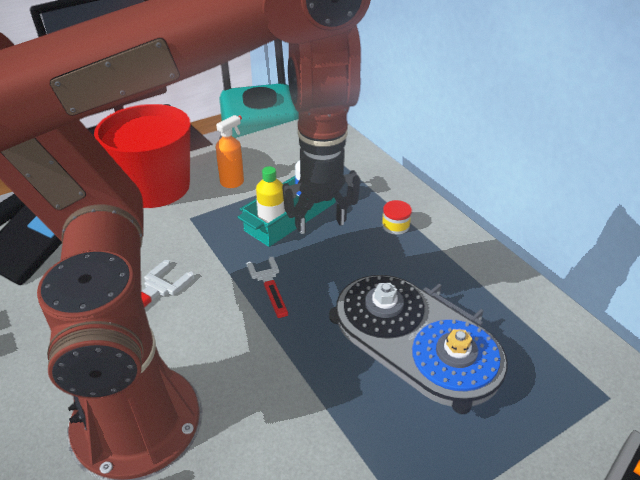

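View pics/top6.png

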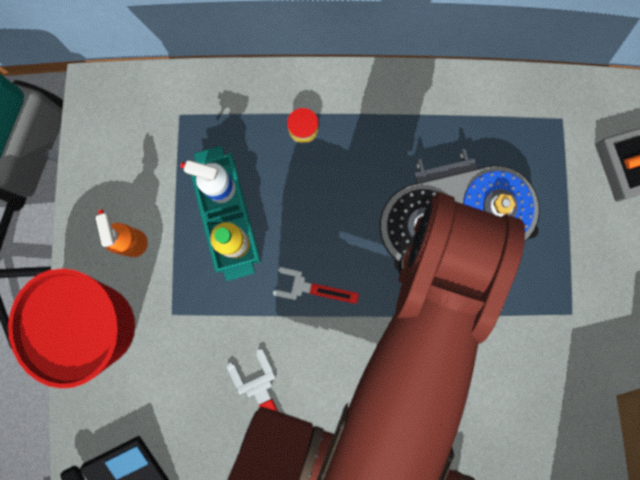

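```bash
cat > sp.py <<'E'
from h import *
def grip(n,p,roi,z=.014):
    hsv=cv2.cvtColor(p,cv2.COLOR_RGB2HSV);H,Sa,V=cv2.split(hsv)
    m=np.zeros((480,640),np.uint8);x0,y0,x1,y1=roi
    m[y0:y1,x0:x1]=((((H<8)|(H>170))&(Sa>120)&(V>60)))[y0:y1,x0:x1]
    k,l,st,c=cv2.connectedComponentsWithStats(m);i=1+np.argmax(st[1:,4])
    cs,_=cv2.findContours((l==i).astype(np.uint8),cv2.RETR_EXTERNAL,cv2.CHAIN_APPROX_NONE)
    P=plane(n,max(cs,key=len)[:,0].astype(float),z)[:,:2]
    return cv2.minAreaRect((P*1000).astype(np.float32)),P
E
python3 - <<'E'
from sp import *
for n,roi in(("top",(260,250,380,320)),("side",(235,245,300,330))):
    Z=np.load(n+"6.npz");print(n,grip(n,Z["p"],roi)[0])
a=cv2.resize(np.load("top6.npz")["p"][255:315,265:365],None,fx=7,fy=7,interpolation=cv2.INTER_CUBIC)
cv2.imwrite("pics/c6.png",a[:,:,::-1])
a=cv2.resize(np.load("side6.npz")["p"][245:325,235:305],None,fx=7,fy=7,interpolation=cv2.INTER_CUBIC)
cv2.imwrite("pics/c6s.png",a[:,:,::-1])
E
```

```text
top ((384.3277893066406, 138.2356719970703), (114.5037841796875, 27.085912704467773), 77.98384857177734)
side ((382.2371826171875, 133.5955810546875), (120.08384704589844, 27.012733459472656), 78.15791320800781)
```

View pics/c6.png

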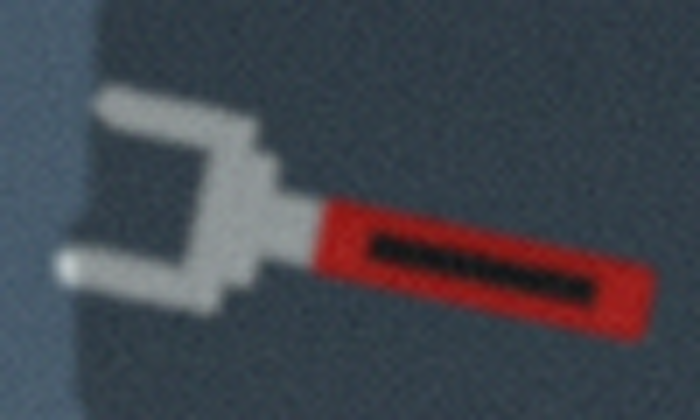

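View pics/c6s.png

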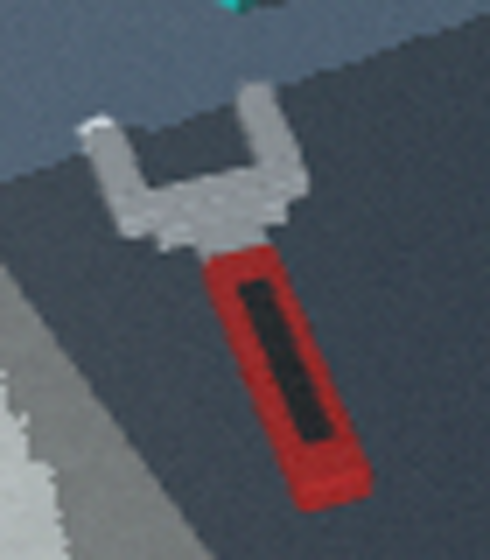

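```bash
python3 - <<'E'
from h import *
D=np.radians;pi=np.pi
g=np.array([.384,.1375])+.017*np.array([np.cos(D(78)),np.sin(D(78))])
gripper_to(.7,effort=110)
move_ptp([*g,.12],[pi,0,D(258)])
line_to([*g,.02],v=.12)
line_to([*g,.003],v=.04)
s=state();print(s["time"],s["tool_pos"],s["ft_force"])
gripper_to(0)
s=state();print(s["time"],s["width"],s["tool_pos"],s["ft_force"])
line_to([*g,.10],v=.12)
s=state();print(s["time"],s["width"],s["ft_force"],s["ft_torque"],s["joint_positions"])
for n in("top","side"):
    a,d=capture(n);np.savez(n+"7.npz",p=a,d=d)
crop(a,200,180,340,310,5,"pics/side7.png")
E
```

```text
18.0 [0.38739462 0.154132   0.00286492] [-0.78900955  0.85171014 -0.10844385]
18.425 0.2700705564582814 [0.38789562 0.15409713 0.00347677] [-0.97721243 -1.2559251   4.73306388]
19.3833 0.26698922788054535 [-0.26494464  0.36899805 -3.60903202] [-0.20266726  0.04666208 -0.04349204] [ 6.25468965e-02 -4.71340436e-01 -6.54632540e-01  1.38897360e+00
 -1.70491636e-05 -1.29885040e+00]
```

View pics/side7.png

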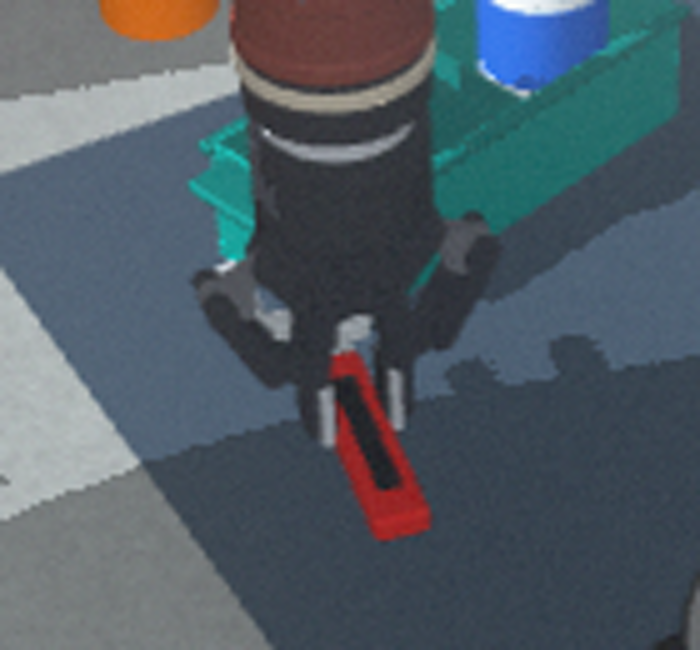

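```bash
python3 - <<'E'
from h import *
D=np.radians;pi=np.pi
a=D(-95);u=np.array([np.cos(a),np.sin(a)]);c=np.array([.5815,-.241])
p=c+u*(.105+.07)
line_to([.3875,.1536,.25],v=.25)
move_ptp([.42,-.1,.28],[pi,0,D(258)])
move_ptp([*p,.22],[pi,0,a])
line_to([*p,.14],v=.15)
s=state();print(s["time"],s["tool_pos"],s["joint_positions"],s["width"])
for n in("top","side"):
    A,d=capture(n);np.savez(n+"8.npz",p=A,d=d)
    x0,y0=(430,130) if n=="top" else (360,260)
    crop(A,x0,y0,x0+200,y0+150,4,f"pics/{n}8.png")
E
```

```text
23.25 [ 0.5666921  -0.41539689  0.14161234] [-8.18067730e-01  4.21155403e-01  3.01873647e-01  1.44976236e+00
  2.59048693e-05 -2.30193129e+00] 0.26515978353964675
```

View pics/side8.png

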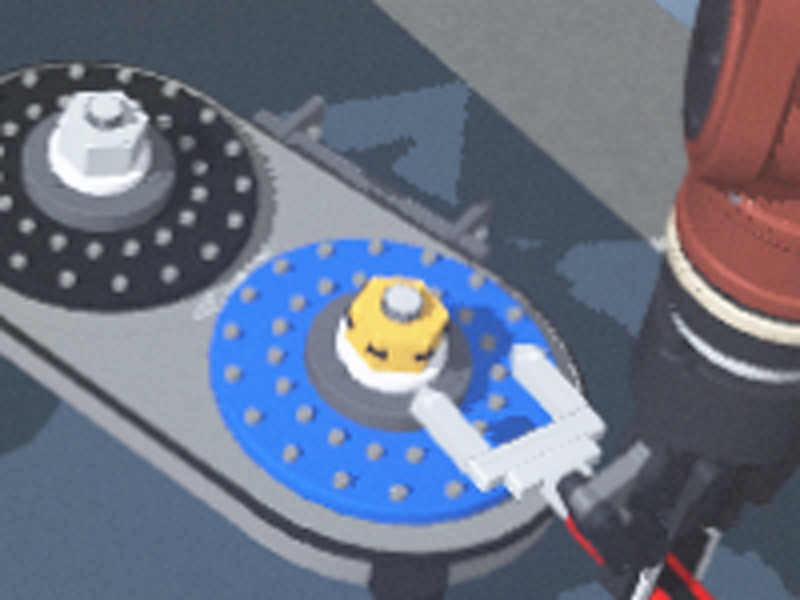

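View pics/top8.png

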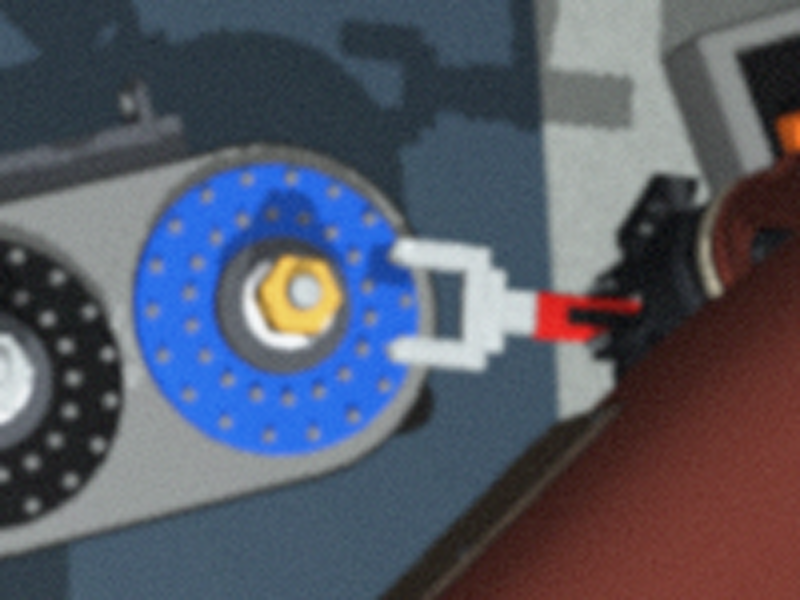

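```bash
cat > an.py <<'E'
from h import *
import sys
def headz(n,A,d,roi,zlo=.11,zhi=.17):
    hsv=cv2.cvtColor(A,cv2.COLOR_RGB2HSV);C=cloud(n,d)
    m=(hsv[...,1]<45)&(hsv[...,2]>150)&(C[...,2]>zlo)&(C[...,2]<zhi)
    r=np.zeros_like(m);r[roi[1]:roi[3],roi[0]:roi[2]]=1
    return (m&r),C
E
python3 - <<'E'
from an import *
a=np.radians(-95);u=np.array([np.cos(a),np.sin(a)]);v=np.array([-u[1],u[0]])
tcp=np.array([.5667,-.4154])
for n,roi in(("top",(525,185,566,225)),("side",(460,340,515,385))):
    Z=np.load(n+"8.npz");m,C=headz(n,Z["p"],Z["d"],roi);P=C[m]
    # contour-plane based at z median
    q=P-np.r_[tcp,0];al=-(q[:,:2]@u);la=q[:,:2]@v
    A=np.c_[al,np.ones(len(al))];co=np.linalg.lstsq(A,P[:,2],rcond=None)[0]
    print(n,len(P),"z med",np.median(P[:,2]).round(4),"along",np.percentile(al,[1,99]).round(4),"lat",np.percentile(la,[1,99]).round(4),"slope",co.round(4),"z at jaw",(co@[.105,1]).round(4))
    # grip red
    hsv=cv2.cvtColor(Z["p"],cv2.COLOR_RGB2HSV);r=((hsv[...,0]<8)|(hsv[...,0]>172))&(hsv[...,1]>170)&(hsv[...,2]>140)&(C[...,2]>.1)&(C[...,2]<.2)&(C[...,1]>-.5)
    Q=C[r];q=Q-np.r_[tcp,0];print(" grip n",len(Q),np.median(Q,0).round(4),"along",np.median(-(q[:,:2]@u)).round(3),"z",np.percentile(Q[:,2],[5,50,95]).round(4))
t=lambda x,y:(430+x/4-.5,130+y/4-.5); s=lambda x,y:(360+x/4-.5,260+y/4-.5)
zt=.149
for n,f,pts,spin in(("top",t,[(395,248),(390,348),(468,272),(466,338)],(305,291)),("side",s,[(425,397),(525,353),(487,455),(580,412)],(404,301))):
    P=plane(n,[f(*x) for x in pts],zt)[:,:2];c=plane(n,[f(*spin)],.143)[0,:2]
    print(n,"tips lat",((P-tcp)@v).round(4),"along",(-(P-tcp)@u).round(4),"spindle",c.round(4),"lat",((c-tcp)@v).round(4),"along",(-(c-tcp)@u).round(4), "tipdir",np.degrees(np.arctan2(*(P[0]-P[1])[::-1])).round(1))
E
```

```text
top 572 z med 0.1479 along [0.0442 0.1242] lat [-0.0339  0.0333] slope [-0.0254  0.1499] z at jaw 0.1472
 grip n 8640 [0.305  0.7208 0.1706] along 1.109 z [0.1663 0.1706 0.198 ]
side 831 z med 0.1471 along [0.0534 0.1562] lat [-0.0349  0.0338] slope [-0.219   0.1641] z at jaw 0.1411
 grip n 1344 [0.2161 0.6486 0.1544] along 1.028 z [0.1123 0.1544 0.1982]
top tips lat [ 0.028  -0.0285  0.0188 -0.0186] along [0.1264 0.127  0.0832 0.083 ] spindle [ 0.5819 -0.2407] lat -0.0001 along 0.1754 tipdir -5.6
side tips lat [-0.0306  0.026  -0.0256  0.0268] along [0.1186 0.1184 0.0802 0.0803] spindle [ 0.5805 -0.2434] lat -0.0012 along 0.1725 tipdir 174.8
```

```bash
python3 - <<'E'
from h import *
a=np.radians(-95);u=np.array([np.cos(a),np.sin(a)])
p=np.array([.5667,-.4157])
line_to([*p,.1205],v=.08);hold(.2)
s=state();print(s["tool_pos"],np.round(s["ft_force"],2),np.round(s["ft_torque"],2))
for k in(.02,.035,.045,.055,.062,.0685):
    line_to([*(p-u*k),.1205],v=.04)
    s=state();print(k,np.round(s["tool_pos"],4),np.round(s["ft_force"],1),np.round(s["ft_torque"],2))
    if np.hypot(*s["ft_force"][:2])>12:print("stop");break
print(s["time"])
for n in("top","side"):
    A,d=capture(n);np.savez(n+"9.npz",p=A,d=d)
    x0,y0=(430,130) if n=="top" else (360,260)
    crop(A,x0,y0,x0+200,y0+150,4,f"pics/{n}9.png")
E
```

```text
[ 0.56687128 -0.41585413  0.12092041] [-0.22 -0.47 -3.66] [-0.17  0.04 -0.01]
0.02 [ 0.5685 -0.3957  0.1206] [-0.6 -0.6 -2.9] [-0.22  0.02  0.03]
0.035 [ 0.5698 -0.3807  0.1206] [-1.2  0.2 -2.2] [-0.15  0.04  0.01]
0.045 [ 0.5707 -0.3706  0.1205] [ 0.1 -0.3 -3.4] [-0.18  0.05 -0.04]
0.055 [ 0.5716 -0.3606  0.1206] [-0.   0.4 -2.4] [-0.14 -0.02  0.02]
0.062 [ 0.5722 -0.3537  0.1205] [ 0.  -1.  -3.3] [-0.17  0.   -0.01]
0.0685 [ 0.5727 -0.3475  0.1206] [-0.5 -1.5 -2.9] [-0.58  0.09  0.03]
26.55
```

View pics/side9.png

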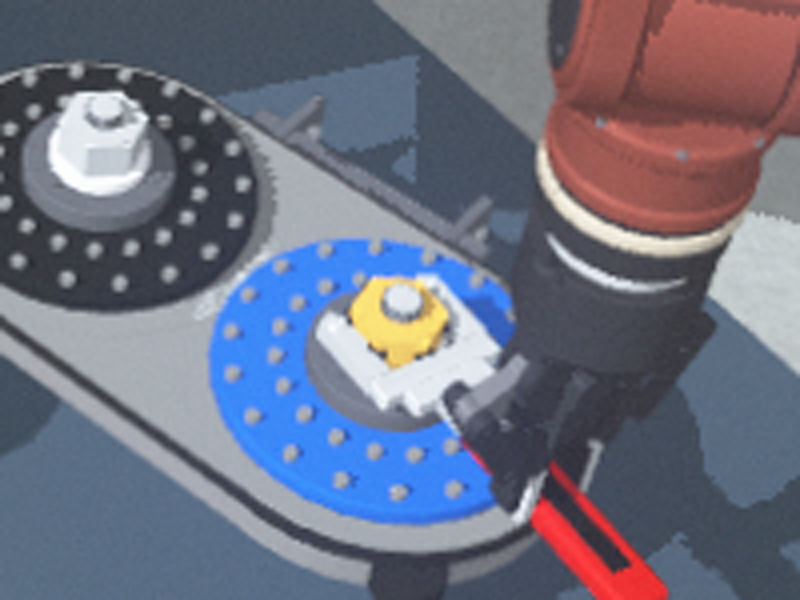

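View pics/top9.png

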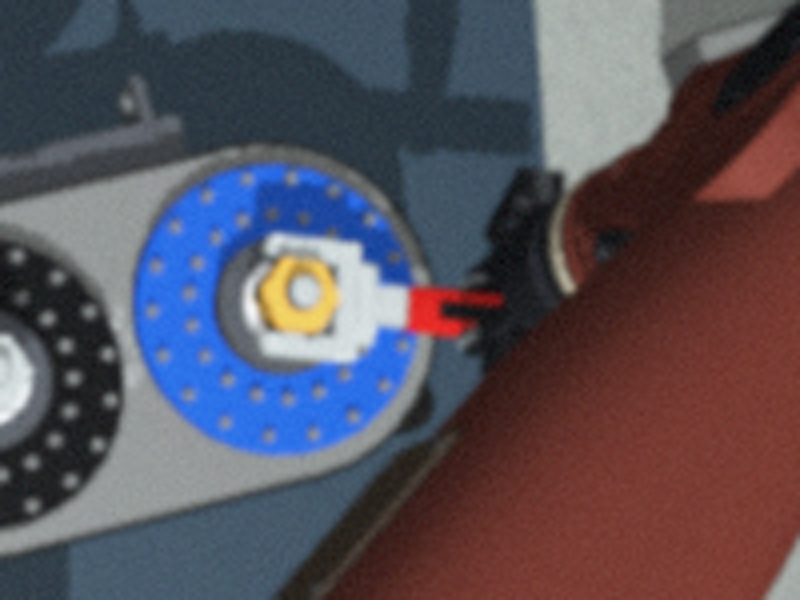

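```bash
python3 - <<'E'
from h import *
D=np.radians;pi=np.pi
c=np.array([.5815,-.241]);R=.108
P=lambda a:[*(c+R*np.array([np.cos(D(a)),np.sin(D(a))])),.1205]
line_to(P(-95),v=.03)
for k in range(1,15):
    a=-95-5*k
    line_to(P(a),[pi,0,D(a)],v=.06)
    s=state();f=s["ft_force"]
    print(a,np.round(s["tool_pos"],4),np.round(f,1),np.round(s["ft_torque"],2),round(float(s["width"]),3))
    if np.linalg.norm(f)>50:print("stop");break
print(s["time"])
for n in("top","side"):
    A,d=capture(n);np.savez(n+"10.npz",p=A,d=d)
    x0,y0=(430,130) if n=="top" else (360,260)
    crop(A,x0,y0,x0+200,y0+150,4,f"pics/{n}10.png")
E
```

```text
-100 [ 0.5628 -0.3473  0.1205] [ 0.5 -1.1 -2. ] [-0.14  0.08 -0.01] 0.264
-105 [ 0.5541 -0.3452  0.1207] [ 2.7  1.4 -3.9] [ 0.07 -0.4  -0.01] 0.269
-110 [ 0.5454 -0.3423  0.1207] [ 4.2  1.7 -4.2] [ 0.19 -0.95  0.09] 0.266
-115 [ 0.5367 -0.3388  0.1207] [ 5.5  1.9 -4.9] [ 0.2  -1.04  0.02] 0.267
-120 [ 0.5284 -0.3346  0.1208] [ 6.2  1.9 -3.8] [ 0.18 -1.07  0.09] 0.269
-125 [ 0.5206 -0.3296  0.1209] [ 6.3  1.8 -3.9] [ 0.06 -1.14  0.08] 0.265
-130 [ 0.5131 -0.3239  0.1208] [ 6.1  0.3 -3.5] [ 0.02 -1.2  -0.  ] 0.268
-135 [ 0.5062 -0.3176  0.1209] [ 6.5  0.3 -4.9] [ 0.05 -1.19  0.03] 0.267
-140 [ 0.4999 -0.3108  0.121 ] [ 6.1  1.1 -4.8] [-0.05 -1.29  0.01] 0.264
-145 [ 0.4941 -0.3033  0.121 ] [ 7.7  0.5 -5.5] [-0.13 -1.24  0.06] 0.266
-150 [ 0.4891 -0.2955  0.121 ] [ 6.7 -0.6 -4.6] [-0.17 -1.21  0.1 ] 0.267
-155 [ 0.4848 -0.2872  0.1211] [ 7.7 -0.7 -3.5] [-0.24 -1.22  0.05] 0.265
-160 [ 0.4811 -0.2786  0.1211] [ 6.6 -1.2 -5.2] [-0.34 -1.11  0.02] 0.264
-165 [ 0.4783 -0.2698  0.1211] [ 7.9 -0.5 -4.7] [-0.4  -1.05  0.07] 0.269
31.2167
```

View pics/side10.png

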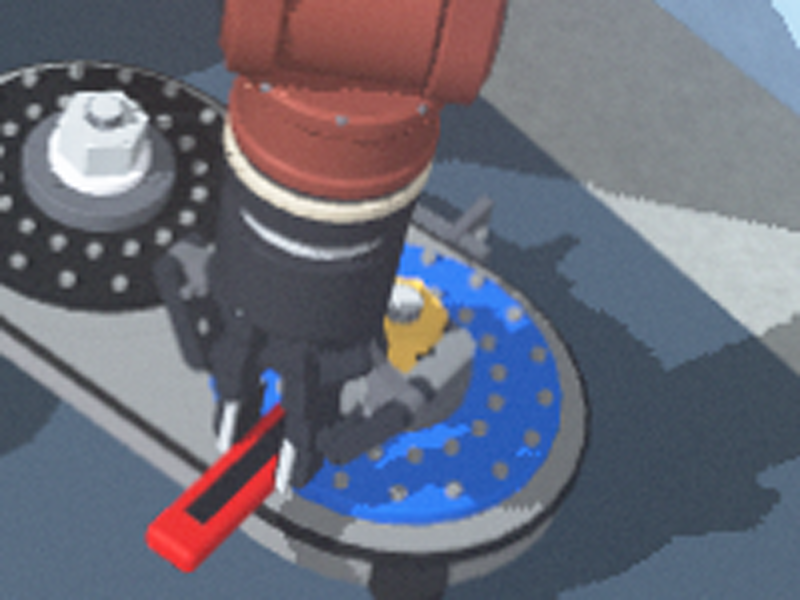

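View pics/top10.png

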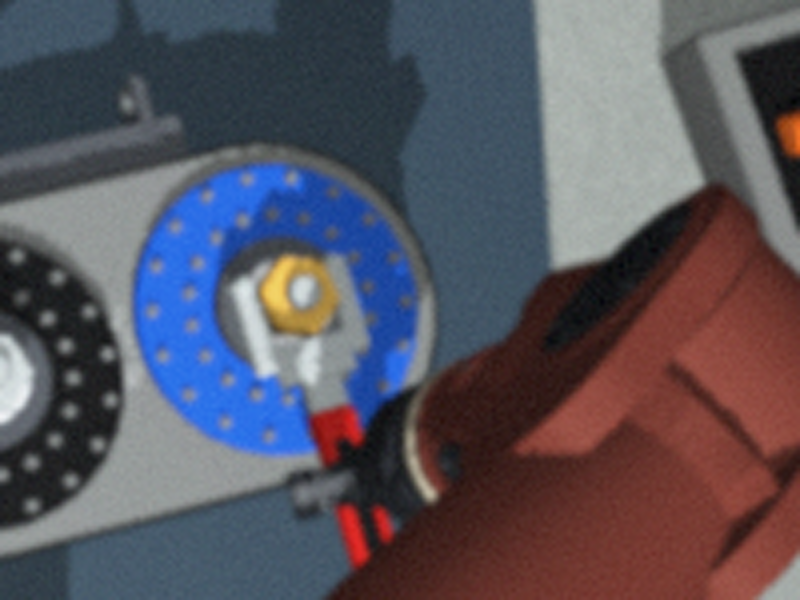

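```bash
python3 - <<'E'
from h import *
D=np.radians;pi=np.pi
c=np.array([.5815,-.241]);R=.108
P=lambda a,R=R:[*(c+R*np.array([np.cos(D(a)),np.sin(D(a))])),.1205]
for a in(-170,-174):
    line_to(P(a),[pi,0,D(a)],v=.06);s=state();print(a,np.round(s["ft_force"],1),np.round(s["ft_torque"],2))
hold(.3)
for a in(-171,-168.5):
    line_to(P(a),[pi,0,D(a)],v=.04);s=state();print(a,np.round(s["ft_force"],1),np.round(s["ft_torque"],2))
for r in(.12,.14,.16,.19):
    line_to(P(-168.5,r),v=.06);s=state();print(r,np.round(s["ft_force"],1),np.round(s["ft_torque"],2))
p=s["tool_pos"]
line_to([p[0],p[1],.24],v=.2)
print(s["time"],s["tool_pos"])
for n in("top","side"):
    A,d=capture(n);np.savez(n+"11.npz",p=A,d=d)
    x0,y0=(430,130) if n=="top" else (360,260)
    crop(A,x0,y0,x0+200,y0+150,4,f"pics/{n}11.png")
E
```

```text
-170 [ 6.2 -2.2 -5.4] [-0.41 -1.06  0.09]
-174 [ 6.5 -2.5 -4.6] [-0.58 -1.04  0.11]
-171 [ 0.  -1.1 -3.1] [-0.43 -0.03 -0.03]
-168.5 [ 0.7 -0.4 -3.5] [-0.3   0.15 -0.1 ]
0.12 [-0.4  0.2 -3.4] [-0.06  0.18 -0.  ]
0.14 [-0.5  0.4 -3.2] [-0.01  0.13 -0.03]
0.16 [ 0.7 -0.8 -3.5] [0.01 0.1  0.01]
0.19 [ 0.4 -0.  -2.7] [-0.02  0.19 -0.03]
34.725 [ 0.39527775 -0.27905069  0.12062596]
```

View pics/side11.png

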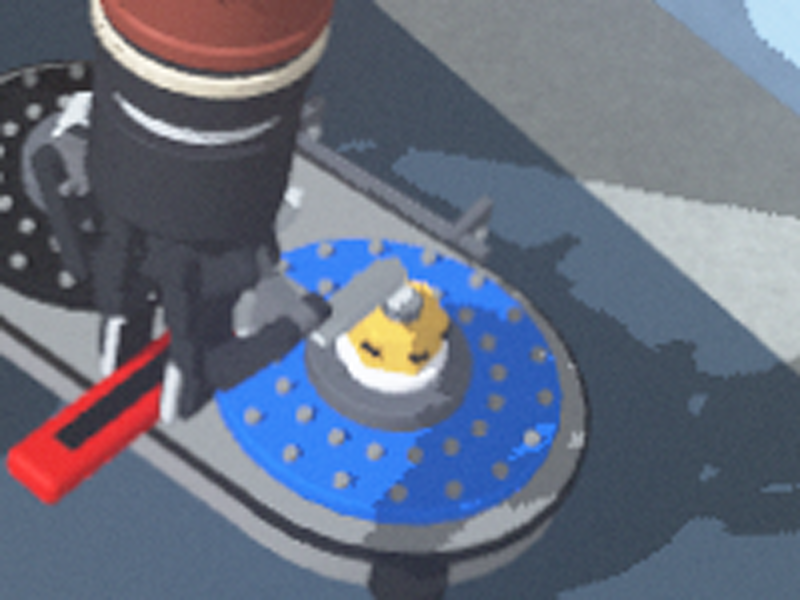

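View pics/top11.png

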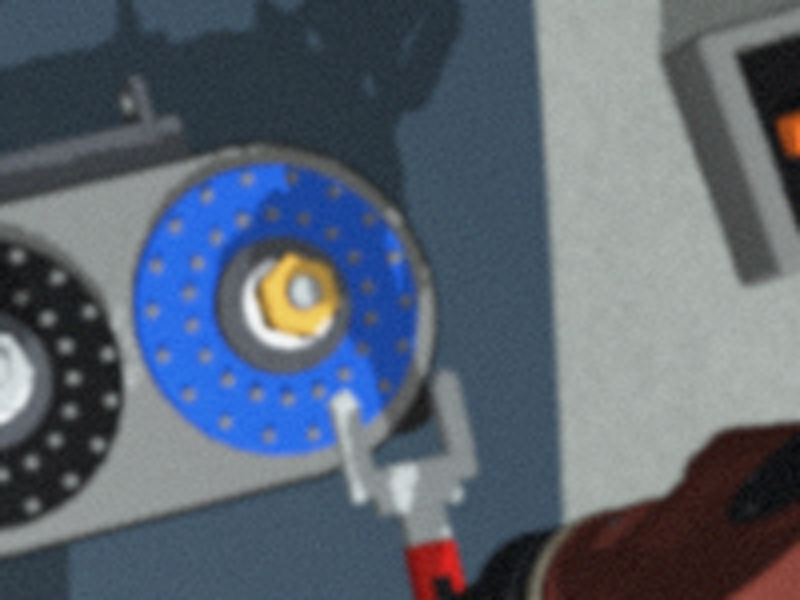

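```bash
python3 - <<'E'
from h import *
for n in("top","side"):
  for k in(0,8,11):
    p=np.load(f"{n}{k}.npz")["p"]
    x0,y0,x1,y1=(480,180,530,230) if n=="top" else (435,315,485,370)
    c=cv2.resize(p[y0:y1,x0:x1],None,fx=8,fy=8,interpolation=cv2.INTER_CUBIC)
    h=cv2.cvtColor(c,cv2.COLOR_RGB2HSV);m=((h[...,0]>10)&(h[...,0]<34)&(h[...,1]>100)&(h[...,2]>90)).astype(np.uint8)
    cs,_=cv2.findContours(m,cv2.RETR_EXTERNAL,cv2.CHAIN_APPROX_NONE);q=cv2.convexHull(max(cs,key=cv2.contourArea))[:,0]
    P=plane(n,q/8.+[x0-.44,y0-.44],.134)[:,:2]*1000
    th=np.radians(np.arange(180));U=np.c_[np.cos(th),np.sin(th)];w=(P@U.T);w=w.max(0)-w.min(0)
    s=(w*np.exp(1j*6*th)).sum();print(n,k,"width",w.min().round(1),w.max().round(1),"corner dir mod60",(np.degrees(np.angle(s))/6%60).round(1))
    x=(plane(n,q/8.+[x0-.44,y0-.44],.134)[:,:2]).astype(np.float32)
E
```

```text
top 0 width 43.3 49.5 corner dir mod60 22.6
top 8 width 43.2 49.1 corner dir mod60 22.9
top 11 width 43.0 49.1 corner dir mod60 14.9
side 0 width 42.8 61.1 corner dir mod60 25.9
side 8 width 42.8 60.2 corner dir mod60 26.3
side 11 width 35.9 60.1 corner dir mod60 13.7
```

```bash
python3 - <<'E'
from h import *
D=np.radians;pi=np.pi
move_ptp([.42,-.05,.28],[pi,0,D(-102)])
move_ptp([.3875,.1536,.12],[pi,0,D(-102)])
line_to([.3875,.1536,.02],v=.12)
for z in(.012,.008,.006,.0045):
    line_to([.3875,.1536,z],v=.03);s=state();print(z,np.round(s["tool_pos"],4),np.round(s["ft_force"],1))
    if s["ft_force"][2]>3:break
gripper_to(.6,effort=30);hold(.2)
s=state();print(np.round(s["ft_force"],1))
line_to([.3875,.1536,.12],v=.12)
move_ptp([.42,-.05,.30],[pi,0,D(-102)])
s=state();print(s["time"],np.round(s["ft_force"],2))
for n in("top","side"):
    A,d=capture(n);np.savez(n+"12.npz",p=A,d=d);cv2.imwrite(f"pics/{n}12.png",A[:,:,::-1])
E
```

```text
0.012 [0.3873 0.1536 0.0118] [ 0.8 -0.3 -3.2]
0.008 [0.3873 0.1536 0.0078] [ 0.1 -0.1 -3.2]
0.006 [0.3874 0.1536 0.0059] [ 0.2  0.3 -2.7]
0.0045 [0.3876 0.1536 0.0045] [-0.1 -0.3 -3.6]
[ 0.3 -0.6 -0.2]
42.4667 [-0.12 -0.38  0.11]
```

View pics/side12.png

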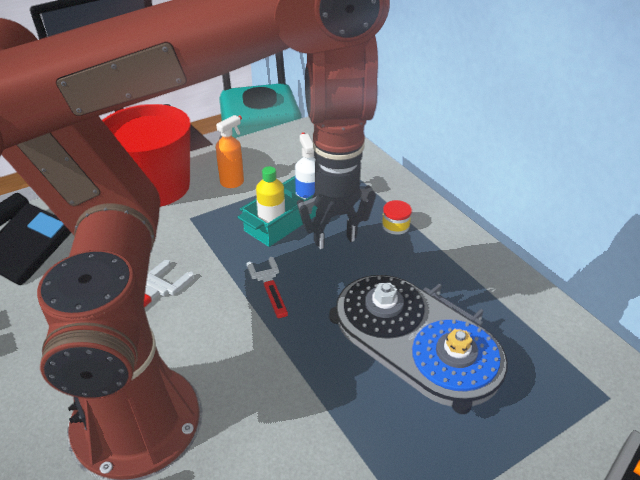

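View pics/top12.png

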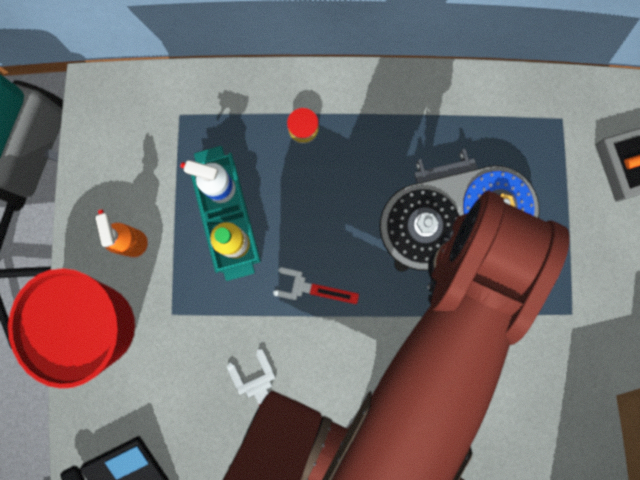

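```bash
python3 - <<'E'
from sp import *
for n,roi in(("top",(260,250,380,320)),("side",(235,245,300,330))):
    Z=np.load(n+"12.npz");print(n,grip(n,Z["p"],roi)[0]);C=cloud(n,Z["d"])
    for uv in(((291,286),(330,292)) if n=="top" else ((263,275),(275,298))):print(C[uv[1],uv[0]].round(4))
job_done();print(state()["time"])
E
```

```text
top ((383.41815185546875, 137.79981994628906), (114.23328399658203, 27.125699996948242), 77.70022583007812)
[0.4011 0.2404 0.0074]
[0.3871 0.1477 0.0168]
side ((381.6097717285156, 133.2775421142578), (119.38951110839844, 26.871200561523438), 78.1737060546875)
[0.3946 0.2183 0.0114]
[0.3803 0.1307 0.0178]
the job is handed in; nothing more can be done
the job is handed in; nothing more can be done
```

I loosened the brass nut about 68° clockwise with the small spanner, laid the spanner back flat on the bench, and handed the job in; no verdict was reported.

**How it went:** I lifted the spanner out of the caddy and laid it flat. I then re-gripped it across the grip, slid it onto the brass nut and swung it about 70° clockwise. After that I slid it off the nut and put it down at about (0.38, 0.14). The gripper is clear, and the clock read about 42.5 s at the last check.

**Last checks**
- **Brass nut:** both cameras show its corners 8–12° further round modulo 60°. The spanner stayed on the nut with steady resistance from about −105° to −174°, so the real turn is about 68° (1.19 rad), above the 0.92 needed. The angle on its own is ambiguous by 60°; the steady torque settles it.
- **Spanner:** depth points on its upper surface read 7–18 mm above the bench at the head and grip, so it lies flat. The wrist force is near zero.
- **Bottles, tin and steel nut:** they look upright and unmoved in the last pictures, but I did not measure them again.

**What went wrong or disagreed**
- **Larger spanner:** the unneeded bigger spanner was knocked over, probably by the arm's upper links as I carried the small one away. It lies on the bench and has not fallen off. The force of that touch was not measured.
- **Cameras:** they disagreed by up to about 5 mm in places, so I lined the spanner up with the nut within single views.

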